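# Bring the wheel round the stand until its valve is at the top

## Robot

A 7-joint arm with a two-finger parallel gripper is mounted at the origin on the work surface. World frame = base frame: x ahead of the robot, y to its left, z up, the work surface at z = 0. Lengths are in m, angles in rad, forces in N, time in s.
With the tool pointing down it reaches from about 0.425 to 0.925 m from the base axis. Payload 6.8 kg.
Tool frame: the origin (TCP) lies at the very end of the fingers, on their centre line; the grasp point (between the pads) lies 19 mm behind it (env.grip_point_offset is the distance from the TCP to the grasp point, in m); z points along the fingers, y is the line along which they close (so a half turn about z gives the same grasp; the last joint's range is limited). The gripper opens to 85 mm and grips with 20 to 120 N. Pads are 22 mm wide; open, the fingers measure 114 mm over their backs; the gripper's body (76 mm by 85 mm) begins 54 mm behind the grasp point. The pads swing forward as they close: fully open they stand 13 mm farther back than shut.
Start: joints at [-1.423, 0.477, 0.022, 1.555, -0.011, 1.109, -0.083], TCP at [0.171, 0.653, 0.208] pointing down, gripper open.
Joint ranges: [-2.96, 2.96], [-0.34, 2.1], [-1.41, 1.46], [0.24, 2.44], [-1.37, 4.51], [0.17, 1.92], [-2.96, 2.96]. Speed limits (rad/s): [2.39, 2.39, 3.14, 3.14, 3.14, 3.14, 3.14].

## Interface

Orientations are given as a 3x3 rotation matrix whose columns are the frame's x, y, z axes.
In Python, from workcell import env, vision, spotter gives the robot as it stands.
- The arm moves only by the shell command python3 -m handwheel 'ROWS' [OPENING] [FORCE]. ROWS is a JSON object of lists of equal length, an entry for each row: "delta_pos": the shift along the tool's x, y, z in cm, a list of three; "rot": the turn, a rotation vector about the tool's x, y, z in rad, a list of three. In form: {"delta_pos": [[tx, ty, tz], ...], "rot": [[ax, ay, az], ...]}. A call has 1 to 8 rows; each row is the pose to reach, as a shift and turn from the pose commanded when the call began, along the tool's axes at that moment; what a row does not reach only later rows make up. A row lasts 1/10 s, in which the tool goes at most 50 mm and 8.59 degrees, less where a joint would pass 70% of its speed; a pose out of reach is approached as far as the arm can. A call with a gripper value outside its range is refused whole. OPENING is the closure in counts, from 0 (fully open) to 255 (shut), set as the call begins (- or left out, the last holds). The fingers move at their own pace and stop on an object; FORCE is the grip in N (left out, the last holds). Time passes only in rows, so rows that repeat a pose let the fingers close. It gives the time, the measured TCP pose, the force, the opening and the grip force at its end, in the units of the state.
- env.state(): the state, without advancing time (a new reading comes with each control period).
- vision.grab_frame(name): name is "scene" or "side" or "wrist"; returns a dict with "pixels" (480x640x3 uint8, red, green, blue), "z_map" (480x640 float32, m along the optical axis (not along the pixel's ray), 0 where there is no reading), "fx", "fy", "cx", "cy" (pixels), "rvec" (rotation vector, rad) and "tvec" (3), from world to camera coordinates, as OpenCV has them; the wrist camera has in their place "tool_from_camera" (4x4, takes a point from camera to tool coordinates, whose origin is the TCP and whose axes are the flange's). Camera axes: x right, y down, z forward; pixel columns grow to the right and rows downward; lengths in m; the calibration is good to about 2 mm. A picture is of the moment at which its call begins: read the wrist's pose just before it.
- env.sign_off(): hands the job in; it is judged then, once.
Trained networks look in a picture, given as the dict that the camera call returned (one of the last four; its "shot" number tells which), for a name from the list of things; names that differ only in an ending like _2 or _b are one class to them, and where a whole thing is asked for, a point or a joint stands for the part that bears it (a point fixed in the world has none). Each returns a list of dicts, best first, with "conf" (0 to 1); they miss things now and then, are a little off and sometimes report something else, mostly with a low value. They report only what shows in the picture. A call takes as long as a camera call. They do not tell look-alikes from the thing itself.
- spotter.spot_in(picture, query): "at" ([x, y, z] in m, in world coordinates, good to about 4 mm: the middle of the surface that is visible of it).
- spotter.outline_of(picture, query): "mask" (480x640 bool, what is visible of it).
- spotter.place_of(picture, query): "at" ([x, y, z] in m, in world coordinates, good to about 4 mm: a listed point, or the origin of a listed thing).
The state is a dict: "time_s": time; "joint_pos": joint angles; "qd": joint speeds; "joint_torque": joint torques, N m; "tcp_pos": TCP position; "eef_rot": TCP orientation; "wrist_force": force on the tool from outside, world axes, zero at the start; "moment": the same for the moment, N m; "width": finger opening in m; "grasp_force": force on a finger pad.
Only numpy, scipy, OpenCV 4.12 (cv2) and the standard library are available. Lean on these libraries where they do the work, as an engineer would, in place of code of your own. Each camera call takes 0.05 s, during which the arm holds its last target. There are 200 camera calls.

## Task

A child's bicycle wheel is in the wheel stand, part-way round its lap past the run-out gauge. Turn it on clockwise as seen from the robot's side (its top moving to the robot's right) by pushing its spokes with the fingertips, one spoke after another, steadily and without spinning it, until the valve comes back to twelve o'clock, straight above the axle, ready for the pump; then leave it at rest. Keep the fingers off the tyre and the valve, push gently, and leave the loose things on the desk where they are.

Things in the scene. Friction and masses are not known exactly. Their poses are not given: they have to be found in the camera images.
- stand: grey steel wheel stand, fixed to the desk, with a foot 12 mm high that spans x -80 to 80 and y -170 to 170 mm. Origin at the centre of its underside, on the desk, straight below the wheel's centre; its x axis is level, along the wheel's axle, pointing away from the robot, y to the left as seen from the robot, z up
- upright_top (a point): top of the stand's near upright, a flat bar 34 mm wide (y) and 8 mm thick, 50 mm in front of the wheel's middle plane, rising from the foot to 202 mm height: it covers the hub and six o'clock, so a finger cannot pass the bottom of the wheel. A like upright stands 50 mm behind the wheel. Axes as the stand's
- gauge (a point): head of the run-out gauge at the left of the stand, 155 mm to the side of the axle (stand's y) and 90 mm above the desk (top 105 mm). Two 6 mm feelers reach from it to 115 mm beside the axle, 28 mm either side of the wheel's middle plane, next to the tyre at about eight o'clock. Axes as the stand's
- hub (a point): centre of the wheel, on the axle and in the wheel's middle plane, 190 mm above the desk; its frame turns with the wheel. Blue hub 50 mm in diameter and 62 mm long along the axle; the axle and its 20 mm nuts end 58 mm from the middle plane on both sides
- wheel (a joint): turn of the wheel in rad, clockwise positive seen from the robot's side; 0 when the valve is straight above the axle. Starts between -5.9 and -4.5 (valve a little past twelve to about half past three); to be brought up to 0 (6.28 is a turn too far). No end stops; stiff bearing (0.25 N m, 3.6 N on a spoke 70 mm from the axle): the wheel stays where left and does not coast
- spokes: blue moulded spokes and rim, turning with the wheel; origin at the wheel's centre, x along the axle, z towards the valve. Rim 224 mm inner diameter, 26 mm wide. Five straight radial spokes from hub to rim, 12 mm wide, 24 mm deep (12 mm either side of the middle plane), at 36, 108, 180, 252, 324 degrees from the valve; the gaps are open right through, the valve is in the middle of one
- tyre: black tyre on the rim, 330 mm outer diameter, 38 mm wide, inner edge 254 mm in diameter; origin at the wheel's centre, axes as the spokes'. Not to be touched
- valve: brass valve stem (8 mm thick) with yellow cap (11 mm thick), turning with the wheel; origin at the wheel's centre, z from there towards the valve. It runs radially in the middle plane from 82 mm from the axle out to the rim. Not to be touched
- valve_tip (a point): free end of the yellow valve cap, nearest the axle, 82 mm from it, in the wheel's middle plane; straight above the hub when the job is done
- pump: loose hand pump, silver and black, 212 mm long, 28 mm thick, lying on the desk; origin on the desk under its middle, x along it
- bottle: loose green bottle with white cap, 56 mm in diameter, 150 mm tall, standing; origin at the centre of its underside
- spanner: loose steel spanner 160 mm long, lying flat; origin on the desk under its middle, x along it
- lever: loose orange plastic tyre lever, 125 mm long, 16 mm wide, 8 mm thick, lying flat; origin on the desk under its middle, x along it
Not all that is in view belongs to the job. What is meant by the bottle is not orange or pink, and is the larger of those in its own colour.

How it is judged:
At the end, for the whole second after the job is handed in: the wheel has been turned on clockwise and stands still with its valve straight above the axle within 0.12 rad (7 degrees), joint reading 0, not a turn more or less; pump, bottle, spanner and tyre lever lie or stand within 20 mm of where they were (value of joint wheel between -0.12 and 0.12 rad and velocity of joint wheel between -0.05 and 0.05 rad/s and distance of each of pump, bottle, spanner, lever from where it was at the start of the episode below 0.02 m and angle between bottle's own z axis and vertical below 0.15 rad); the robot touches nothing.
It fails at once if the tyre is pushed or dragged (over 1.5 N) (contact force between any of the fingers, the arm and tyre above 1.5 N).
It fails at once if the valve is pushed (over 1.5 N) (contact force between any of the fingers, the arm and valve above 1.5 N).
It fails at once if the spokes or rim are pushed roughly or gripped (over 40 N) (contact force between any of the fingers, the arm and spokes above 40 N).
It fails at once if the wheel is spun (over 5 rad/s) (velocity of joint wheel above 5 rad/s or velocity of joint wheel below -5 rad/s).
It fails at once if a loose thing is moved more than 20 mm or lifted (distance of any of pump, bottle, spanner, lever from where it was at the start of the episode above 0.02 m).
It also fails if it takes over 62 s, if anything falls off the work surface, if the arm or the gripper's body presses on something with over 40 N, if the wrist force passes 120 N, or if a joint passes its speed limit or range.

## Working session

There is one attempt and no reset: what is moved stays moved. The work goes in short steps, Python scripts to look and compute and a shell command to move; the robot and the scene stay as the last step left them, time stands still between calls to the robot, and variables do not carry over. Pictures are saved under pics/ and viewed, at most 10 in all, crops included, and the job is handed in when it is done.

```bash
mkdir -p pics; ls; python3 - <<'E'
from workcell import env, vision, spotter
import cv2, numpy as np
s=env.state(); print(s['time_s'],s['tcp_pos'],np.round(s['eef_rot'],3).tolist(),s['width'])
for c in ["scene","side"]:
    p=vision.grab_frame(c); cv2.imwrite(f"pics/{c}0.png",p["pixels"][:,:,::-1])
    for q in ["stand","hub","upright_top","gauge","valve_tip","bottle","pump","spanner","lever"]:
        print(c,q,[(np.round(r["at"],3).tolist(),round(r["conf"],2)) for r in spotter.place_of(p,q)[:3]])
print(env.state()['time_s'])
E
```

```text
pics
0.0 [0.17065454 0.6524245  0.20712336] [[-0.967, 0.253, -0.0], [0.253, 0.967, -0.002], [-0.0, -0.002, -1.0]] 0.08516167780650913
scene stand [([0.653, -0.052, 0.003], 0.73)]
scene hub [([0.648, -0.048, 0.19], 0.97)]
scene upright_top [([0.6, -0.038, 0.198], 0.63)]
scene gauge [([0.683, 0.101, 0.09], 0.75)]
scene valve_tip []
scene bottle [([0.615, 0.313, -0.001], 0.92), ([0.508, 0.243, -0.002], 0.75), ([0.505, 0.345, 0.001], 0.59)]
scene pump [([0.596, -0.351, 0.004], 0.82)]
scene spanner [([0.398, -0.221, -0.0], 0.96)]
scene lever [([0.382, 0.223, -0.001], 0.62)]
side stand [([0.644, -0.046, 0.001], 0.89)]
side hub []
side upright_top [([0.598, -0.039, 0.201], 0.7)]
side gauge [([0.687, 0.1, 0.092], 0.58), ([0.598, -0.04, 0.197], 0.34)]
side valve_tip [([0.628, -0.129, 0.202], 0.39)]
side bottle [([0.527, 0.431, 0.002], 0.97), ([0.618, 0.316, -0.001], 0.85), ([0.506, 0.346, 0.0], 0.65)]
side pump [([0.598, -0.352, -0.001], 0.56)]
side spanner [([0.395, -0.219, -0.002], 0.82), ([0.633, -0.132, 0.201], 0.4)]
side lever [([0.384, 0.223, 0.0], 0.78)]
1.0
```

View pics/scene0.png

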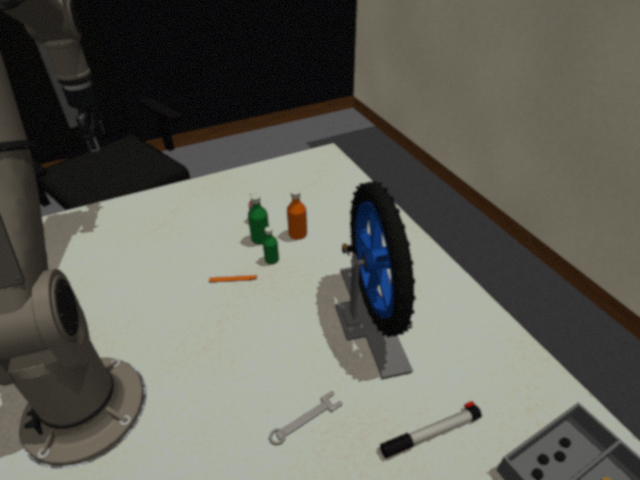

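View pics/side0.png

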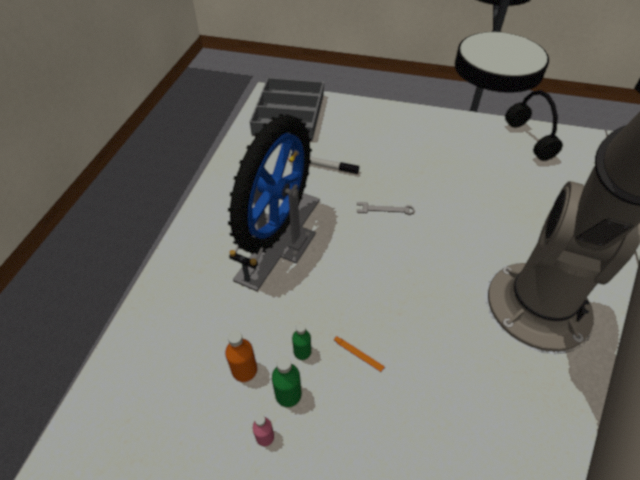

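The scene view shows the wheel on its stand at about (375,258), with the green bottles at (259,222) and (271,248), the lever at (233,279), the spanner at (305,418) and the pump at (430,430). The side view shows the yellow valve at (293,155), so it is near three o'clock. Next I'll fit the wheel's pose and angle, and make a first lift.

```bash
cat > h.py <<'E'
from workcell import env, vision, spotter
import cv2, numpy as np
def cloud(p):
    z=p["z_map"]; v,u=np.mgrid[:480,:640]
    c=np.stack([(u-p["cx"])/p["fx"]*z,(v-p["cy"])/p["fy"]*z,z],-1)
    R=cv2.Rodrigues(np.array(p["rvec"],float))[0]
    return (c-np.ravel(p["tvec"]))@R
def hsv(p): return cv2.cvtColor(p["pixels"],cv2.COLOR_RGB2HSV)
E
python3 - <<'E'
from h import *
print([a for a in dir(env) if a[0]!='_'])
for c in ["side","scene"]:
    p=vision.grab_frame(c); W=cloud(p); H=hsv(p); ok=p["z_map"]>0
    near=ok&(np.hypot(W[...,0]-.65,W[...,1]+.05)<.22)&(W[...,2]>0.02)
    blue=near&(H[...,0]>100)&(H[...,0]<130)&(H[...,1]>120)
    yel=near&(H[...,0]>12)&(H[...,0]<35)&(H[...,1]>110)&(W[...,2]>.13)
    blk=near&(H[...,2]<50)&(W[...,2]>.2)
    print(c,blue.sum(),yel.sum(),'yel',np.round(np.median(W[yel],0),3) if yel.any() else None, np.argwhere(yel)[:40:8].tolist())
    for n,m in (("blue",blue),("black",blk)):
        P=W[m]; 
        ctr=np.median(P,0); 
        for _ in range(4):
            U,S,Vt=np.linalg.svd((P-P.mean(0)),full_matrices=False); d=(P-P.mean(0))@Vt[2]; P=P[abs(d)<.03]
        nn=Vt[2]*np.sign(Vt[2][0]); print(n,len(P),'mean',P.mean(0).round(3),'normal',nn.round(3),'lo/hi',np.percentile(P,[1,99],0).round(3).tolist())
E
python3 -m handwheel '{"delta_pos":[[0,0,-4],[0,0,-8],[0,0,-12],[0,0,-16],[0,0,-18]],"rot":[[0,0,0],[0,0,0],[0,0,0],[0,0,0],[0,0,0]]}' 255 20
python3 -c "
from h import *
s=env.state();print(np.round(s['joint_pos'],4).tolist(),np.round(s['tcp_pos'],4),np.round(s['eef_rot'],4).tolist(),s['width'])"
```

```text
['Unreachable', 'grip_point_offset', 'sign_off', 'state']
side 3128 112 yel [ 0.631 -0.128  0.208] [[118, 295], [127, 284], [132, 304], [148, 308], [154, 294]]
blue 3054 mean [ 0.642 -0.046  0.193] normal [ 0.98  -0.197  0.031] lo/hi [[0.611, -0.173, 0.066], [0.672, 0.08, 0.326]]
black 2750 mean [ 0.65  -0.003  0.3  ] normal [ 0.969 -0.239 -0.056] lo/hi [[0.602, -0.182, 0.203], [0.687, 0.109, 0.354]]
scene 3077 96 yel [ 0.615 -0.185  0.256] [[187, 363], [195, 363], [200, 374], [213, 381], [226, 389]]
blue 3077 mean [ 0.643 -0.045  0.185] normal [ 0.972 -0.232  0.02 ] lo/hi [[0.604, -0.181, 0.062], [0.68, 0.077, 0.328]]
black 3036 mean [ 0.629 -0.112  0.298] normal [ 0.983 -0.176 -0.059] lo/hi [[0.601, -0.21, 0.203], [0.668, 0.082, 0.355]]
time_s: 1.6
tcp_pos: [0.1711, 0.654, 0.3927]
eef_rot: [[-0.967, 0.253, 0.001], [0.253, 0.967, 0.006], [0.0, 0.006, -1.0]]
wrist_force: [-0.5, 0.8, 0.6]
width: 0.0121
grasp_force: 0.0
[-1.4336, 0.3794, 0.039, 1.2932, -0.0145, 1.4635, -0.081] [0.1711 0.654  0.3927] [[-0.9674, 0.2531, 0.001], [0.2531, 0.9674, 0.0057], [0.0005, 0.0058, -1.0]] 0.012144569034222629
```

```bash
python3 -m handwheel '{"delta_pos":[[-4.7,-0.2,0],[-9.4,-0.7,0],[-14.1,-1.5,0],[-18.7,-2.6,0],[-23.2,-4.1,0],[-27.6,-5.9,0],[-31.8,-8,0],[-35.9,-10.3,0]],"rot":[[0,0,0.07],[0,0,0.14],[0,0,0.21],[0,0,0.28],[0,0,0.35],[0,0,0.42],[0,0,0.49],[0,0,0.56]]}'
python3 -c "
from h import *
s=env.state();print(np.round(s['joint_pos'],4).tolist(),np.round(s['tcp_pos'],4),np.round(s['eef_rot'],4).tolist(),s['width'])"
```

```text
time_s: 2.4
tcp_pos: [0.4934, 0.4612, 0.388]
eef_rot: [[-0.683, 0.73, 0.0], [0.73, 0.683, 0.0], [0.0, 0.0, -1.0]]
wrist_force: [0.6, 0.1, -0.8]
width: -0.0001
grasp_force: 0.0
[-1.0216, 0.3869, 0.2635, 1.3104, -0.0991, 1.4569, -0.0133] [0.4934 0.4612 0.388 ] [[-0.6832, 0.7302, 0.0], [0.7302, 0.6832, 0.0001], [0.0001, 0.0001, -1.0]] -0.00011970655804503482
```

```bash
cat > kin.py <<'E'
import numpy as np, itertools
from scipy.optimize import least_squares
from scipy.spatial.transform import Rotation as R
D=[([-1.423,.477,.022,1.555,-.011,1.109,-.083],[.1707,.6524,.2071],[[-.967,.253,0],[.253,.967,-.002],[0,-.002,-1]]),
([-1.4336,.3794,.039,1.2932,-.0145,1.4635,-.081],[.1711,.654,.3927],[[-.9674,.2531,.001],[.2531,.9674,.0057],[.0005,.0058,-1]]),
([-1.0216,.3869,.2635,1.3104,-.0991,1.4569,-.0133],[.4934,.4612,.388],[[-.6832,.7302,0],[.7302,.6832,.0001],[.0001,.0001,-1]])]
def fk(q,p,sg):
    off,d1,L1,L2,L3,t,a,b=p; M=R.from_euler('z',off); x=np.array([0,0,d1])
    for i,(ax,k) in enumerate(zip('zyzyzyz',[-1,1,sg[0],1,sg[1],1,sg[2]])):
        M=M*R.from_euler(ax,k*q[i])
        x=x+M.apply({2:[a,0,L1],4:[b,0,L2],6:[0,0,L3]}.get(i,[0,0,0]))
    return x,M*R.from_euler('z',t)
def fit(D):
    best=None
    for sg in itertools.product([-1,1],repeat=3):
        def f(p):
            o=[]
            for q,x,r in D:
                a,b=fk(q,p,sg); o+=list(a-x)+list(.3*(b.as_matrix()-np.array(r)).ravel())
            return np.r_[o,.02*p[6:],.01*(p[1]-.34)]
        for t in (0,1.57,3.14,-1.57):
            s=least_squares(f,[0,.35,.5,.5,.35,t,0,0])
            if best is None or s.cost<best[0]: best=(s.cost,s.x,sg)
    return best
E
python3 - <<'E'
from kin import *
c,p,sg=fit(D); print(c,p.round(4),sg)
for q,x,r in D: print(fk(q,p,sg)[0]-x)
E
```

```text
4.929889205880424e-06 [-0.0923  0.2631  0.5487  0.4833  0.3259  1.4787 -0.0083  0.007 ] (-1, -1, -1)
[-0.00017074  0.00010093  0.00010435]
[0.000332   0.00130766 0.00134735]
[-0.00088585 -0.00110118 -0.00144401]
```

```bash
cat > ik.py <<'E'
from kin import *
LO=np.array([-2.96,-.34,-1.41,.24,-1.37,.17,-2.96])+.05; HI=np.array([2.96,2.1,1.46,2.44,4.51,1.92,2.96])-.05
c0,P0,SG=fit(D)
def params(d1):
    p=P0.copy(); p[4]+=d1-p[1]; p[1]=d1; return p
YAW=-.235; C=np.array([.648,-.048,.19])
def toolR(pitch,roll): # z along stand x pitched down; roll 0: x=left,y=up
    B=np.array([[0,0,1],[1,0,0],[0,1,0]]).astype(float)
    return R.from_euler('z',YAW)*R.from_euler('y',pitch)*R.from_matrix(B)*R.from_euler('z',roll)
def world(xs,ys,zs): return C+R.from_euler('z',YAW).apply([xs,ys,zs])
def ik(x,M,p,seeds):
    best=(9,None)
    for s in seeds:
        def f(q):
            a,b=fk(q,p,SG); return np.r_[(a-x)*10,(b*M.inv()).as_rotvec()*3, .003*(q-s)]
        r=least_squares(f,np.clip(s,LO+.01,HI-.01),bounds=(LO,HI),max_nfev=60)
        a,b=fk(r.x,p,SG); e=np.linalg.norm(a-x)+.2*np.linalg.norm((b*M.inv()).as_rotvec())
        if e<best[0]: best=(e,r.x)
        if e<.004: break
    return best
E
cat > t.py <<'E'
from ik import *
rng=np.random.default_rng(0)
seeds=[np.array([-.2,.3,0,2.2,b,.8,g]) for b in (0,3.1,1.5) for g in (0,1.5,-1.5)]
for d1 in (.26,.34,.42):
  p=params(d1)
  for pitch in (0,.35):
    for roll in (0,1.57,3.14,-1.57):
      out=[]
      for ps in ((-.1,.05,.0),(0,.055,-.03),(0,0,.065),(0,-.065,0)):
        e,q=ik(world(*ps),toolR(pitch,roll),p,seeds); out.append((round(e,3)))
      print(d1,pitch,round(roll,2),out,q.round(2).tolist())
E
timeout 500 python3 t.py
```

```text
0.26 0 0 [np.float64(0.097), np.float64(0.013), np.float64(0.053), np.float64(0.061)] [-0.92, 1.35, 1.09, 2.39, 2.75, 1.35, 1.99]
0.26 0 1.57 [np.float64(0.097), np.float64(0.013), np.float64(0.053), np.float64(0.061)] [-0.92, 1.35, 1.09, 2.39, 2.75, 1.35, 0.42]
0.26 0 3.14 [np.float64(0.097), np.float64(0.013), np.float64(0.053), np.float64(0.061)] [-0.92, 1.35, 1.09, 2.39, 2.75, 1.35, -1.15]
0.26 0 -1.57 [np.float64(0.097), np.float64(0.013), np.float64(0.053), np.float64(0.061)] [-0.92, 1.35, 1.09, 2.39, 2.75, 1.36, -2.72]
0.26 0.35 0 [np.float64(0.085), np.float64(0.008), np.float64(0.012), np.float64(0.041)] [1.02, 0.92, -1.36, 2.39, 2.54, 1.17, -2.15]
0.26 0.35 1.57 [np.float64(0.085), np.float64(0.008), np.float64(0.012), np.float64(0.041)] [1.02, 0.92, -1.36, 2.39, 2.54, 1.17, 2.56]
0.26 0.35 3.14 [np.float64(0.085), np.float64(0.008), np.float64(0.012), np.float64(0.041)] [1.02, 0.92, -1.36, 2.39, 2.54, 1.17, 0.99]
0.26 0.35 -1.57 [np.float64(0.085), np.float64(0.008), np.float64(0.012), np.float64(0.041)] [1.02, 0.92, -1.36, 2.39, 2.54, 1.17, -0.58]
0.34 0 0 [np.float64(0.0
[... 1411 characters left out ...]
, 2.39, 1.83, 1.17, -1.4]
0.42 0 -1.57 [np.float64(0.051), np.float64(0.022), np.float64(0.08), np.float64(0.061)] [-1.29, 1.95, 0.53, 2.39, 1.86, 1.37, -2.91]
0.42 0.35 0 [np.float64(0.11), np.float64(0.082), np.float64(0.112), np.float64(0.143)] [-0.23, 0.75, -0.45, 2.39, 2.02, 1.43, -2.91]
0.42 0.35 1.57 [np.float64(0.11), np.float64(0.082), np.float64(0.112), np.float64(0.142)] [-0.75, 0.75, 0.14, 2.39, 1.99, 1.12, 1.58]
0.42 0.35 3.14 [np.float64(0.11), np.float64(0.082), np.float64(0.112), np.float64(0.142)] [-0.74, 0.75, 0.14, 2.39, 1.99, 1.12, 0.01]
0.42 0.35 -1.57 [np.float64(0.11), np.float64(0.082), np.float64(0.112), np.float64(0.142)] [-0.74, 0.75, 0.13, 2.39, 1.99, 1.12, -1.56]
```

```bash
python3 -m handwheel '{"delta_pos":[[0,0,0],[0,0,0],[0,0,0],[0,0,0]],"rot":[[-0.14,0,0],[-0.28,0,0],[-0.4,0,0],[-0.4,0,0]]}'
python3 -c "
from h import *
s=env.state();print(np.round(s['joint_pos'],4).tolist(),np.round(s['tcp_pos'],4).tolist(),np.round(s['eef_rot'],4).tolist(),s['width'])"
```

```text
time_s: 2.8
tcp_pos: [0.4893, 0.4589, 0.3856]
eef_rot: [[-0.685, 0.672, 0.282], [0.728, 0.632, 0.265], [0.001, 0.387, -0.922]]
wrist_force: [-0.8, 0.9, -1.2]
width: 0.0003
grasp_force: 0.0
[-1.0903, 0.1294, 0.2501, 1.6953, 0.0048, 0.9251, -0.0962] [0.4893, 0.4589, 0.3856] [[-0.685, 0.6719, 0.2815], [0.7285, 0.6315, 0.2655], [0.0006, 0.3869, -0.9221]] 0.00025623757498101525
```

```bash
sed -i 's|^def fk|D.append(([-1.0903,.1294,.2501,1.6953,.0048,.9251,-.0962],[.4893,.4589,.3856],[[-.685,.6719,.2815],[.7285,.6315,.2655],[.0006,.3869,-.9221]]))\ndef fk|; s|,.01\*(p\[1\]-.34)|,.001*(p[1]-.34)|' kin.py
cat > t.py <<'E'
from ik import *
print(c0,P0.round(4),SG)
for q,x,r in D: print((fk(q,P0,SG)[0]-x).round(4))
# free roll: only tool axis matters; minimise angle to stand x
n=R.from_euler('z',YAW).apply([1,0,0]); 
rng=np.random.default_rng(1)
for ps in ((-.05,.05,.0),(-.004,.05,.035),(-.004,.0,.065),(-.004,-.05,.035),(-.004,-.065,0)):
  x=world(*ps); res=[]
  for k in range(60):
    s=rng.uniform(LO,HI)
    def f(q):
      a,b=fk(q,P0,SG); return np.r_[(a-x)*30,.3*(b.apply([0,0,1])-n)]
    r=least_squares(f,s,bounds=(LO,HI),max_nfev=80); a,b=fk(r.x,P0,SG); z=b.apply([0,0,1])
    if np.linalg.norm(a-x)<.003: 
      zl=R.from_euler('z',-YAW).apply(z); res.append((round(np.degrees(np.arccos(z@n)),1),zl.round(2).tolist(),r.x.round(2).tolist()))
  res.sort(key=lambda t:t[0]); print(ps,len(res))
  for r in res[:12:3]: print('  ',r)
E
timeout 500 python3 t.py
```

```text
0.00011903345790972503 [-8.9400e-02  3.1050e-01  5.2740e-01  4.8020e-01  3.5580e-01  1.4833e+00
  2.7000e-03  1.0000e-03] (-1, -1, -1)
[-0.0018  0.0005  0.0003]
[-0.0012  0.0018  0.0012]
[-0.0007 -0.0014 -0.0014]
[-0.0004  0.0005 -0.0002]
(-0.05, 0.05, 0.0) 60
   (np.float64(14.2), [0.97, -0.19, 0.15], [-0.57, 0.97, -0.02, 2.39, 2.17, 1.86, -2.5])
   (np.float64(14.2), [0.97, -0.19, 0.15], [-1.16, 1.12, 0.57, 2.39, 2.0, 1.36, 2.19])
   (np.float64(14.2), [0.97, -0.19, 0.15], [-0.58, 0.97, -0.02, 2.39, 2.17, 1.86, 0.15])
   (np.float64(14.2), [0.97, -0.19, 0.15], [-0.58, 0.97, -0.02, 2.39, 2.17, 1.86, -0.21])
(-0.004, 0.05, 0.035) 57
   (np.float64(10.5), [0.98, -0.16, 0.09], [-0.4, 0.81, -0.09, 2.39, 2.37, 1.75, -0.62])
   (np.float64(10.5), [0.98, -0.16, 0.09], [-1.02, 0.93, 0.58, 2.39, 2.23, 1.34, -1.66])
   (np.float64(10.5), [0.98, -0.16, 0.09], [-1.09, 0.97, 0.65, 2.39, 2.22, 1.29, 2.49])
   (np.float64(10.5), [0.98, -0.16, 0.09], [-0.66, 0.82, 0.19, 2.39, 2.3, 1.6, 1.61])
(-0.004, 0.0, 0.065) 60
   (np.float64(17.8), [0.95, -0.27, 0.14], [-1.05, 0.94, 0.66, 2.39, 2.14, 1.31, -2
[... 319 characters left out ...]
, -0.19, 0.28], [-0.63, 1.08, 0.39, 2.39, 2.29, 1.81, -2.16])
   (np.float64(19.8), [0.94, -0.18, 0.29], [-1.35, 1.78, 1.08, 2.39, 2.12, 0.91, -2.73])
   (np.float64(19.8), [0.94, -0.19, 0.28], [-1.3, 1.67, 1.03, 2.39, 2.11, 1.01, 2.9])
   (np.float64(19.8), [0.94, -0.18, 0.29], [-1.25, 1.61, 0.99, 2.39, 2.11, 1.09, -2.91])
(-0.004, -0.065, 0) 58
   (np.float64(16.8), [0.96, -0.09, 0.27], [-0.94, 1.47, 0.77, 2.39, 2.21, 1.55, 1.44])
   (np.float64(16.8), [0.96, -0.09, 0.28], [-0.73, 1.3, 0.58, 2.39, 2.3, 1.78, -2.52])
   (np.float64(16.8), [0.96, -0.09, 0.28], [1.01, 1.75, -0.96, 2.39, 3.96, 1.82, -2.25])
   (np.float64(16.8), [0.96, -0.09, 0.27], [-1.19, 1.76, 0.96, 2.39, 2.14, 1.2, -2.22])
```

```bash
cat > t.py <<'E'
from ik import *
def tdir(yaw,pit): # in stand frame
    return np.array([np.cos(pit)*np.cos(yaw),-np.cos(pit)*np.sin(yaw),-np.sin(pit)])
def solve(x,z,seed,m=.08):
    def f(q):
        a,b=fk(q,P0,SG); return np.r_[(a-x)*30,3*(b.apply([0,0,1])-z),.01*(q-seed)]
    lo,hi=LO+m-.05,HI-m+.05
    r=least_squares(f,np.clip(seed,lo+.01,hi-.01),bounds=(lo,hi),max_nfev=60); a,b=fk(r.x,P0,SG)
    return np.linalg.norm(a-x)+.1*np.linalg.norm(b.apply([0,0,1])-z),r.x
Rw=R.from_euler('z',YAW); seeds=[np.array(s) for s in ([-.6,.9,.1,2.3,2.3,1.6,0],[-1.1,1,.6,2.3,2.1,1.2,0],[.5,.5,-.5,2.2,3.,1.2,0])]
pts=[(-118,0.08),(-118,0),(-90,0),(-60,0),(-30,0),(0,0),(30,0),(60,0),(90,0)]
for yaw in (.3,.5,.7,.9):
  for pit in (-.1,.15,.4,.65):
    z=tdir(yaw,pit); row=[]
    s0=list(seeds)
    for a,b in pts:
      t=np.radians(a); x=np.array([-.002,-.062*np.sin(t),.062*np.cos(t)])-b*z
      best=min((solve(C+Rw.apply(x),Rw.apply(z),s) for s in s0),key=lambda t:t[0]); row.append(int(best[0]*1000))
      if best[0]<.004: s0=[best[1]]+seeds; qq=best[1]
    print(yaw,pit,row,s0[0].round(2).tolist())
E
timeout 570 python3 t.py
```

```text
0.3 -0.1 [0, 0, 0, 0, 0, 4, 10, 11, 8] [-1.11, 0.92, 0.65, 2.34, 2.05, 1.22, -0.0]
0.3 0.15 [4, 0, 0, 0, 1, 8, 15, 20, 20] [-1.05, 0.63, 0.6, 2.36, 2.09, 1.01, -0.0]
0.3 0.4 [3, 0, 0, 0, 0, 0, 5, 11, 14] [-1.06, 0.39, 0.75, 2.35, 2.09, 0.67, -0.0]
0.3 0.65 [0, 0, 0, 0, 0, 0, 0, 0, 0] [-0.7, 0.32, 0.58, 2.33, 2.16, 0.41, 0.0]
0.5 -0.1 [0, 0, 0, 0, 0, 0, 0, 0, 0] [-0.51, 0.91, 0.09, 2.29, 2.03, 1.63, -0.0]
0.5 0.15 [0, 0, 0, 0, 0, 0, 0, 0, 0] [-0.42, 0.68, -0.0, 2.34, 2.05, 1.36, -0.0]
0.5 0.4 [0, 0, 0, 0, 0, 0, 0, 0, 0] [-0.85, 0.54, 0.55, 2.33, 1.96, 0.77, -0.0]
0.5 0.65 [0, 0, 0, 0, 0, 0, 0, 0, 0] [-0.76, 0.37, 0.55, 2.25, 1.65, 0.52, -0.0]
0.7 -0.1 [0, 0, 0, 0, 0, 0, 0, 0, 0] [-0.49, 0.91, 0.0, 2.15, 1.81, 1.65, -0.0]
0.7 0.15 [0, 0, 0, 0, 0, 0, 0, 0, 0] [-0.42, 0.71, -0.08, 2.2, 1.79, 1.42, -0.0]
0.7 0.4 [0, 0, 0, 0, 0, 0, 0, 0, 0] [-0.32, 0.53, -0.13, 2.19, 1.68, 1.15, -0.0]
0.7 0.65 [0, 0, 0, 0, 0, 0, 0, 0, 0] [-0.23, 0.39, -0.14, 2.14, 1.45, 0.89, -0.0]
0.9 -0.1 [0, 0, 0, 0, 0, 0, 0, 0, 0] [-0.5, 0.93, -0.01, 2.0, 1.61, 1.67, -0.0]
0.9 0.15 [0, 0, 0, 0, 0, 0, 0, 0, 0] [-0.39, 0.76, -0.14, 2.04, 1.58, 1.51, -0.0]
0.9 0.4 [0, 0, 0, 0, 0, 0, 0, 0, 0] [-0.3, 0.6, -0.19, 2.05, 1.48, 1.29, -0.0]
0.9 0.65 [0, 0, 0, 0, 0, 0, 0, 0, 0] [-0.2, 0.47, -0.22, 2.01, 1.29, 1.07, -0.0]
```

```bash
cat > plan.py <<'E'
from ik import *
from scipy.spatial.transform import Slerp
def tdir(yaw,pit): return np.array([np.cos(pit)*np.cos(yaw),-np.cos(pit)*np.sin(yaw),-np.sin(pit)])
Rw=R.from_euler('z',YAW)
ZW=Rw.apply(tdir(.5,.4))
def frame(roll): # y as near up as possible at roll 0
    y=np.array([0,0,1])-ZW[2]*ZW; y/=np.linalg.norm(y)
    return R.from_matrix(np.c_[np.cross(y,ZW),y,ZW])*R.from_euler('z',roll)
def sim(q,path): # path of (x,R); null-space free DLS
    tr=[]
    for x,M in path:
        for _ in range(8):
            a,b=fk(q,P0,SG); e=np.r_[x-a,(M*b.inv()).as_rotvec()*.3]
            J=np.zeros((6,7))
            for i in range(7):
                d=q.copy(); d[i]+=1e-4; a2,b2=fk(d,P0,SG); J[:,i]=np.r_[a2-a,(b2*b.inv()).as_rotvec()*.3]/1e-4
            q=np.clip(q+J.T@np.linalg.solve(J@J.T+1e-4*np.eye(6),e),LO,HI)
        tr.append((q.copy(),np.linalg.norm(e)))
    return tr
def rows(x0,R0,path): # tool-frame rows from pose
    return [R0.inv().apply(x-x0)*100 for x,_ in path],[(R0.inv()*M).as_rotvec() for _,M in path]
E
cat > t.py <<'E'
from plan import *
q0=np.array([-1.0903,.1294,.2501,1.6953,.0048,.9251,-.0962]); x0,R0=fk(q0,P0,SG)
t=np.radians(-118); xs=C+Rw.apply([-.002,-.062*np.sin(t),.062*np.cos(t)])-.17*ZW; print(xs,ZW)
for roll in np.arange(-3.14,3.14,.52):
    M=frame(roll); ang=np.degrees((R0.inv()*M).magnitude()); sl=Slerp([0,1],R.concatenate([R0,M]))
    tr=sim(q0,[(x0+(xs-x0)*s,sl(s)) for s in np.linspace(0,1,31)[1:]])
    print(round(roll,2),round(ang),max(e for _,e in tr).round(4),tr[-1][1].round(4),tr[-1][0].round(2).tolist())
E
python3 t.py
```

```text
[0.5426453  0.11070458 0.22709388] [ 0.68327137 -0.61765167 -0.38941834]
-3.14 122 0.0 0.0 [-1.21, 0.45, 0.33, 2.23, 1.31, 1.09, 0.47]
-2.62 99 0.0 0.0 [-1.25, 0.45, 0.38, 2.23, 1.3, 1.07, -0.05]
-2.1 80 0.0 0.0 [-1.28, 0.46, 0.42, 2.23, 1.29, 1.06, -0.56]
-1.58 68 0.0 0.0 [-1.3, 0.46, 0.44, 2.23, 1.29, 1.05, -1.08]
-1.06 66 0.0 0.0 [-1.3, 0.46, 0.44, 2.23, 1.28, 1.04, -1.6]
-0.54 75 0.0 0.0 [-1.29, 0.46, 0.43, 2.23, 1.29, 1.05, -2.12]
-0.02 92 0.0 0.0 [-1.26, 0.46, 0.39, 2.23, 1.3, 1.06, -2.64]
0.5 114 0.0599 0.0599 [-1.52, 0.53, 0.71, 2.23, 1.2, 0.92, -2.91]
1.02 137 0.1639 0.0005 [-1.93, 1.04, 1.37, 2.22, 0.37, 0.44, -2.91]
1.54 162 0.3832 0.3759 [-1.53, 0.53, 0.72, 2.22, 1.2, 0.92, -2.91]
2.06 173 0.0 0.0 [-1.08, 0.43, 0.18, 2.23, 1.34, 1.15, 1.53]
2.58 148 0.0 0.0 [-1.15, 0.44, 0.26, 2.23, 1.33, 1.12, 1.02]
3.1 124 0.0 0.0 [-1.2, 0.45, 0.32, 2.23, 1.31, 1.09, 0.51]
```

```bash
cat > go.py <<'E'
from plan import *
from h import env
def here():
    s=env.state(); return np.array(s['tcp_pos']),R.from_matrix(s['eef_rot']),s
def wp(ang,r=.062,back=0,xd=.004):
    t=np.radians(ang); return C+Rw.apply([xd,-r*np.sin(t),r*np.cos(t)])-back*ZW
def show(path):
    x,M,s=here(); a,b=rows(x,M,path)
    for i,j in zip(a,b): print(np.round(i,2).tolist(),np.round(j,3).tolist())
E
python3 - <<'E'
from go import *
x,M,s=here(); T=frame(-np.pi/2); xs=wp(-118,back=.17)
v=(M.inv()*T).as_rotvec(); print('first half rot',v/2, 'pos',M.inv().apply((xs-x)/2)*100)
M2=M*R.from_rotvec(v/2); print('second half pos',M2.inv().apply((xs-x)/2)*100)
E
```

```text
first half rot [ 0.15153747 -0.56924702 -0.15130334] pos [-14.76696512 -12.11528908   3.50174962]
second half pos [ -8.22078731 -12.68277365  12.19309836]
```

```bash
python3 -m handwheel '{"delta_pos":[[-3,-2.4,0.7],[-5.9,-4.8,1.4],[-8.9,-7.3,2.1],[-11.8,-9.7,2.8],[-14.8,-12.1,3.5]],"rot":[[0.03,-0.114,-0.03],[0.06,-0.228,-0.06],[0.09,-0.342,-0.09],[0.12,-0.456,-0.12],[0.15,-0.57,-0.15]]}'
python3 -m handwheel '{"delta_pos":[[-1.6,-2.5,2.4],[-3.3,-5.1,4.9],[-4.9,-7.6,7.3],[-6.6,-10.1,9.8],[-8.2,-12.7,12.2],[-8.2,-12.7,12.2]],"rot":[[0.03,-0.114,-0.03],[0.06,-0.228,-0.06],[0.09,-0.342,-0.09],[0.12,-0.456,-0.12],[0.15,-0.57,-0.15],[0.15,-0.57,-0.15]]}'
python3 - <<'E'
from go import *; from h import *
import cv2
x,M,s=here(); print(x,wp(-118,back=.17),np.round(s['joint_pos'],2)); print((M.inv()*frame(-np.pi/2)).as_rotvec())
p=vision.grab_frame("wrist"); cv2.imwrite("pics/w1.png",p["pixels"][:,:,::-1])
pix=p["z_map"]; T=np.array(p["tool_from_camera"]); v,u=np.mgrid[:480,:640]
c=np.stack([(u-p["cx"])/p["fx"]*pix,(v-p["cy"])/p["fy"]*pix,pix],-1)
W=(c@T[:3,:3].T+T[:3,3])@M.as_matrix().T+x
S=Rw.inv().apply((W-C).reshape(-1,3)).reshape(W.shape)
H=hsv(p); ok=(pix>0)
b=ok&(H[...,0]>100)&(H[...,0]<130)&(H[...,1]>120)&(abs(S[...,0])<.04)
print('cam',T[:3,3],b.sum()); 
P=S[b]; rr=np.hypot(P[:,1],P[:,2]); 
# spokes
sp=(rr>.045)&(rr<.1)&(P[:,0]<-.004); an=np.degrees(np.arctan2(-P[sp,1],P[sp,2])); print(np.histogram(an,np.arange(-180,181,10)))
yl=ok&(H[...,0]>15)&(H[...,0]<35)&(H[...,1]>120)&(abs(S[...,0])<.03)
Y=S[yl]; print('yel',len(Y),np.median(Y,0) if len(Y) else 0)
for q in ("hub","valve_tip"):
    print(q,[(Rw.inv().apply(np.array(r["at"])-C).round(3).tolist(),round(r["conf"],2)) for r in spotter.place_of(p,q)[:2]])
E
```

```text
time_s: 3.3
tcp_pos: [0.5231, 0.2878, 0.3099]
eef_rot: [[-0.541, 0.639, 0.547], [0.629, 0.739, -0.241], [-0.558, 0.214, -0.802]]
wrist_force: [-0.6, 0.4, -1.0]
width: -0.0003
grasp_force: 0.0
time_s: 3.9
tcp_pos: [0.5507, 0.1099, 0.2258]
eef_rot: [[-0.285, 0.673, 0.682], [0.253, 0.74, -0.624], [-0.925, -0.006, -0.381]]
wrist_force: [-0.3, -0.2, 0.2]
width: 0.0002
grasp_force: 0.0
[0.55068293 0.10990821 0.22580152] [0.54848039 0.10930752 0.22709388] [-1.27  0.47  0.39  2.24  1.22  1.11 -1.03]
[-0.00517237  0.00896208  0.00393889]
cam [ 0.0760564  -0.00075155 -0.16579952] 18487
(array([262, 374,   0,   0,   0,   0,   0, 199, 613,   0,   0,   0,   0,
         0,  66, 223,   0,   0,   0,   0,   0,  10, 507,   0,   0,   0,
         0,   0,   0, 213,  14,   0,   0,   0,   0,   0]), array([-180, -170, -160, -150, -140, -130, -120, -110, -100,  -90,  -80,
        -70,  -60,  -50,  -40,  -30,  -20,  -10,    0,   10,   20,   30,
         40,   50,   60,   70,   80,   90,  100,  110,  120,  130,  140,
        150,  160,  170,  180]))
yel 424 [ 0.0031772   0.15112306 -0.08462521]
hub [([0.002, 0.001, 0.001], 0.89)]
valve_tip [([0.009, -0.082, 0.013], 0.76)]
```

View pics/w1.png

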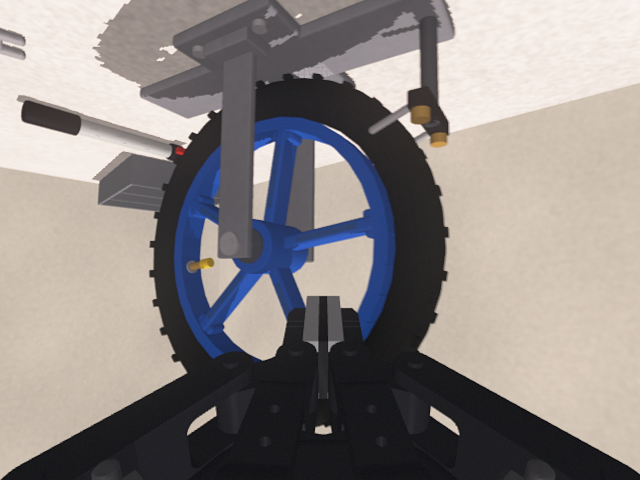

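The wrist view is upside down. It shows the hub at about (268,248), the valve cap at (207,264), and spokes at clock angles of about -171, -98, -27, 45 and 115°. The valve is at +81°, so the joint reads about -4.87. I'll enter behind the spoke at -98°.

```bash
python3 - <<'E'
from go import *
T=frame(-np.pi/2)
show([(wp(-128,back=b),T) for b in (.13,.09,.05,.02,0)])
print('arc from -128 (tool cm)')
for a in range(-128,60,8): print(a, np.round(T.inv().apply(wp(a)-wp(-128))*100,1).tolist())
E
```

```text
[0.94, -1.24, 4.75] [0.003, 0.002, -0.008]
[0.95, -1.25, 8.75] [0.003, 0.002, -0.008]
[0.96, -1.26, 12.75] [0.003, 0.002, -0.008]
[0.97, -1.27, 15.75] [0.003, 0.002, -0.008]
[0.97, -1.28, 17.75] [0.003, 0.002, -0.008]
arc from -128 (tool cm)
-128 [0.0, 0.0, 0.0]
-120 [-0.6, 0.4, -0.5]
-112 [-1.2, 0.8, -1.0]
-104 [-1.9, 1.0, -1.4]
-96 [-2.7, 1.1, -1.8]
-88 [-3.5, 1.2, -2.1]
-80 [-4.3, 1.1, -2.4]
-72 [-5.1, 0.9, -2.7]
-64 [-5.9, 0.6, -2.8]
-56 [-6.7, 0.2, -2.9]
-48 [-7.4, -0.2, -3.0]
-40 [-8.1, -0.8, -2.9]
-32 [-8.7, -1.4, -2.8]
-24 [-9.2, -2.1, -2.6]
-16 [-9.6, -2.8, -2.4]
-8 [-9.9, -3.5, -2.1]
0 [-10.1, -4.3, -1.7]
8 [-10.2, -5.0, -1.3]
16 [-10.2, -5.8, -0.9]
24 [-10.1, -6.5, -0.4]
32 [-9.9, -7.2, 0.1]
40 [-9.5, -7.8, 0.6]
48 [-9.1, -8.3, 1.1]
56 [-8.6, -8.8, 1.6]
```

```bash
python3 -m handwheel '{"delta_pos":[[0.9,-1.2,4.7],[0.9,-1.3,8.7],[1,-1.3,12.7],[1,-1.3,15],[1,-1.3,16.5],[1,-1.3,17.7],[1,-1.3,17.7]],"rot":[[0,0,0],[0,0,0],[0,0,0],[0,0,0],[0,0,0],[0,0,0],[0,0,0]]}'
python3 - <<'E'
from go import *; from h import *
x,M,s=here(); print(x,wp(-128),s['wrist_force'])
p=vision.grab_frame("wrist"); cv2.imwrite("pics/w2.png",p["pixels"][:,:,::-1])
E
```

```text
time_s: 4.75
tcp_pos: [0.6632, -0.0029, 0.1524]
eef_rot: [[-0.28, 0.672, 0.686], [0.267, 0.741, -0.616], [-0.922, 0.01, -0.387]]
wrist_force: [0.5, 0.6, -1.4]
width: -0.0
grasp_force: 0.0
[ 0.66318738 -0.00293149  0.15244572] [ 0.66326599 -0.00141756  0.15182899] [ 0.45791217  0.57498305 -1.43643317]
```

View pics/w2.png

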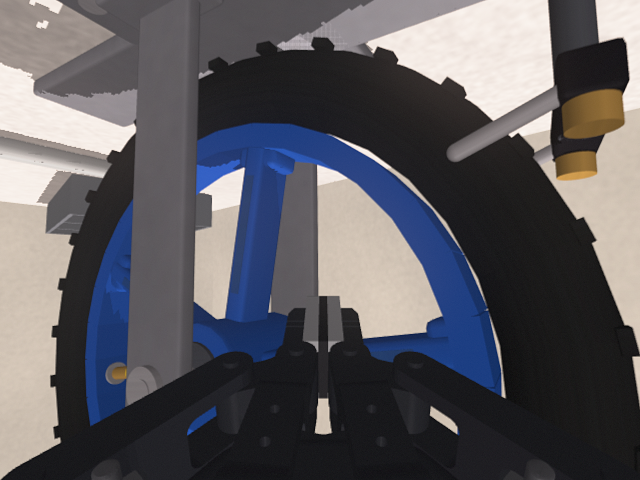

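The fingertips at (322,310) sit in the open gap, clear of the upright and the rim. Starting the push.

```bash
python3 -m handwheel '{"delta_pos":[[-0.6,0.4,-0.5],[-1.2,0.8,-1],[-1.9,1,-1.4],[-2.7,1.1,-1.8],[-3.5,1.2,-2.1],[-4.3,1.1,-2.4],[-5.1,0.9,-2.7],[-5.9,0.6,-2.8]],"rot":[[0,0,0],[0,0,0],[0,0,0],[0,0,0],[0,0,0],[0,0,0],[0,0,0],[0,0,0]]}'
cat > look.py <<'E'
from go import *; from h import *
import sys
x,M,s=here(); l=Rw.inv().apply(x-C); print('stand',l.round(4),'finger ang',np.degrees(np.arctan2(-l[1],l[2])).round(1),'r',np.hypot(l[1],l[2]).round(3),'F',np.round(s['wrist_force'],1),'t',s['time_s'],'q',np.round(s['joint_pos'],2))
p=vision.grab_frame("wrist"); pix=p["z_map"]; T=np.array(p["tool_from_camera"]); v,u=np.mgrid[:480,:640]
c=np.stack([(u-p["cx"])/p["fx"]*pix,(v-p["cy"])/p["fy"]*pix,pix],-1)
W=(c@T[:3,:3].T+T[:3,3])@M.as_matrix().T+x
S=Rw.inv().apply((W-C).reshape(-1,3)).reshape(W.shape); H=hsv(p)
b=(pix>0)&(H[...,0]>100)&(H[...,0]<130)&(H[...,1]>120)&(S[...,0]<-.005)&(S[...,0]>-.02)
P=S[b]; rr=np.hypot(P[:,1],P[:,2]); P=P[(rr>.045)&(rr<.1)]; an=np.degrees(np.arctan2(-P[:,1],P[:,2]))
h,_=np.histogram(an,np.arange(-180,181,5)); print('spokes',[(int(-177+5*i),int(k)) for i,k in enumerate(h) if k>40])
if len(an):
    m=np.angle(np.mean(np.exp(1j*np.radians(an*5))))*180/np.pi/5; print('spoke phase',round(m,1),'-> valve = phase+36+72k:',[round((m+36+72*k+180)%360-180,1) for k in range(5)])
print('valve',[(np.degrees(np.arctan2(-a[1],a[2])).round(1),a.round(3).tolist(),round(r['conf'],2)) for r in spotter.place_of(p,'valve_tip')[:2] for a in [Rw.inv().apply(np.array(r["at"])-C)]])
if len(sys.argv)>1: cv2.imwrite(sys.argv[1],p["pixels"][:,:,::-1])
E
python3 look.py; python3 -c "
from go import *
T=frame(-np.pi/2)
M=here()[1];x=here()[0]
for a in range(-56,41,8): print(a,np.round(M.inv().apply(wp(a)-x)*100,1).tolist())"
```

```text
time_s: 5.6
tcp_pos: [0.6631, 0.0029, 0.2171]
eef_rot: [[-0.283, 0.671, 0.685], [0.265, 0.742, -0.617], [-0.922, 0.007, -0.388]]
wrist_force: [-0.8, 0.2, 0.3]
width: -0.0001
grasp_force: 0.0
stand [0.0028 0.053  0.0271] finger ang -62.9 r 0.06 F [-0.8  0.2  0.3] t 5.6 q [-1.03  0.54  0.52  2.2   1.51  0.86 -1.07]
spokes [(-177, 128), (-172, 908), (-167, 1141), (-102, 517), (-97, 1870), (-92, 530), (-32, 249), (-27, 454), (-22, 261), (43, 829), (48, 550), (118, 48)]
spoke phase -26.3 -> valve = phase+36+72k: [np.float64(9.7), np.float64(81.7), np.float64(153.7), np.float64(-134.3), np.float64(-62.3)]
valve [(np.float64(80.1), [0.004, -0.08, 0.014], 0.9)]
-56 [-0.7, -0.0, -0.2]
-48 [-1.4, -0.5, -0.2]
-40 [-2.1, -1.0, -0.2]
-32 [-2.7, -1.6, -0.0]
-24 [-3.2, -2.3, 0.1]
-16 [-3.7, -3.0, 0.4]
-8 [-4.0, -3.7, 0.7]
0 [-4.2, -4.5, 1.0]
8 [-4.3, -5.2, 1.4]
16 [-4.3, -6.0, 1.9]
24 [-4.2, -6.7, 2.4]
32 [-4.0, -7.4, 2.9]
40 [-3.6, -8.0, 3.4]
```

```bash
python3 look.py pics/w3.png
```

```text
stand [0.003  0.052  0.0275] finger ang -62.1 r 0.059 F [ 0.8  0.3 -0. ] t 5.7 q [-1.03  0.54  0.52  2.2   1.51  0.87 -1.07]
spokes [(-177, 100), (-172, 917), (-167, 1136), (-102, 904), (-97, 1902), (-92, 534), (-32, 256), (-27, 452), (-22, 259), (43, 848), (48, 570), (53, 44), (118, 55)]
spoke phase -26.5 -> valve = phase+36+72k: [np.float64(9.5), np.float64(81.5), np.float64(153.5), np.float64(-134.5), np.float64(-62.5)]
valve [(np.float64(80.8), [0.008, -0.082, 0.013], 0.68)]
```

View pics/w3.png

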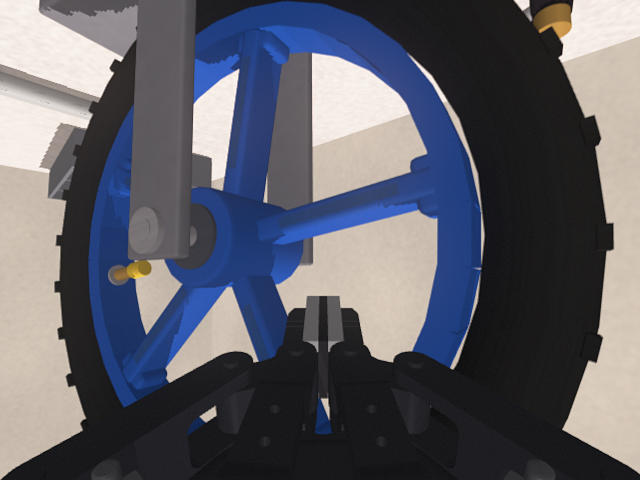

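```bash
python3 - <<'E'
from go import *; from h import *
x,M,s=here(); p=vision.grab_frame("wrist"); T=np.array(p["tool_from_camera"]); Z=p["z_map"]
i=np.linalg.inv(T)@np.array([0,0,0,1]); print('TCP px',p["fx"]*i[0]/i[2]+p["cx"],p["fy"]*i[1]/i[2]+p["cy"],i[2])
print(T.round(3).tolist())
v,u=np.mgrid[:480,:640]; c=np.stack([(u-p["cx"])/p["fx"]*Z,(v-p["cy"])/p["fy"]*Z,Z],-1)@T[:3,:3].T+T[:3,3]
for r,k in ((298,322),(300,310),(305,330),(330,322),(330,310),(330,350),(360,400),(235,400),(210,350)):
    w=M.as_matrix()@c[r,k]+x; print((k,r),'tool',c[r,k].round(3),'stand',Rw.inv().apply(w-C).round(3))
m=Z>0; m&=np.hypot(c[...,0],c[...,1])<.03; print('finger max tool z',np.percentile(c[m][:,2][c[m][:,2]<.03],[50,90,99]))
E
```

```text
TCP px 324.59118269053675 292.33414869824475 0.18092691854748572
[[-0.0, -0.955, -0.298, 0.076], [1.0, -0.0, -0.001, -0.001], [0.001, -0.298, 0.955, -0.166], [0.0, 0.0, 0.0, 1.0]]
(322, 298) tool [ 0.011 -0.001 -0.029] stand [-0.025  0.067  0.028]
(310, 300) tool [ 0.011 -0.006 -0.032] stand [-0.03   0.064  0.028]
(330, 305) tool [ 0.011  0.002 -0.036] stand [-0.029  0.073  0.03 ]
(322, 330) tool [ 0.011 -0.001 -0.054] stand [-0.045  0.078  0.037]
(310, 330) tool [ 0.011 -0.005 -0.055] stand [-0.048  0.075  0.037]
(350, 330) tool [ 0.007  0.009 -0.047] stand [-0.034  0.083  0.038]
(400, 360) tool [ 0.012  0.021 -0.073] stand [-0.05   0.106  0.044]
(400, 235) tool [-0.375  0.337  1.416] stand [ 1.437 -0.346 -0.175]
(350, 210) tool [ 0.042  0.011 -0.008] stand [-0.013  0.074 -0.009]
finger max tool z [-0.09034101 -0.05199531  0.02322834]
```

The pads at (322,297) measure 27 mm short of the nominal TCP. That means they passed in front of the spoke without touching it, which matches the wheel not moving and the force staying near zero. I'll re-plan using the measured tip, and I need a smaller tilt so the body clears the tyre.

```bash
cat > t.py <<'E'
from plan import *
def solve(x,z,seed,m=.05):
    def f(q):
        a,b=fk(q,P0,SG); return np.r_[(a-x)*30,3*(b.apply([0,0,1])-z),.01*(q-seed)]
    lo,hi=LO+m-.05,HI-m+.05
    r=least_squares(f,np.clip(seed,lo+.01,hi-.01),bounds=(lo,hi),max_nfev=60); a,b=fk(r.x,P0,SG)
    return np.linalg.norm(a-x)+.1*np.linalg.norm(b.apply([0,0,1])-z),r.x
seeds=[np.array(s) for s in ([-1.03,.54,.52,2.2,1.51,.87,-1.07],[-.6,.9,.1,2.3,2.3,1.6,0],[-1.1,1,.6,2.3,2.1,1.2,0])]
pts=[(-128,.09),(-128,.04),(-128,0),(-90,0),(-60,0),(-30,0),(0,0),(20,0),(20,.04)]
g=np.linspace(-1,1,9); 
for yaw in (.15,.25,.35,.45):
  for pit in (-.2,-.1,0,.15,.3):
    z=tdir(yaw,pit); yy=np.cross([0,0,1],z); yy/=np.linalg.norm(yy); xx=np.cross(yy,z); row=[]; cl=[]
    s0=list(seeds)
    for a,b in pts:
      t=np.radians(a); tip=np.array([.002,-.072*np.sin(t),.072*np.cos(t)])-b*z; x=tip+.027*z
      best=min((solve(C+Rw.apply(x),Rw.apply(z),s) for s in s0),key=lambda t:t[0]); row.append(int(best[0]*1000))
      if best[0]<.004: s0=[best[1]]+seeds
      B=np.array([x-(.073+d)*z+.0425*i*xx+.0425*j*yy for d in (0,.02,.04) for i in g for j in g]); r=np.hypot(B[:,1],B[:,2])
      ty=B[(r>.11)&(r<.17),0]; up=B[(abs(B[:,1])<.02)&(B[:,2]<.015),0]
      cl.append((int(1000*(-.019-ty.max())) if len(ty) else 99, int(1000*(-.058-up.max())) if len(up) else 99))
    print(yaw,pit,row,cl[2:8],s0[0].round(2).tolist())
E
timeout 570 python3 t.py
```

```text
0.15 -0.2 [0, 0, 0, 0, 0, 0, 0, 3, 15] [(8, 99), (8, 99), (8, 99), (21, -19), (25, 14), (36, -9)] [-1.04, 1.16, 0.86, 2.39, 2.33, 1.33, 0.0]
0.15 -0.1 [0, 0, 0, 0, 0, 0, 5, 10, 22] [(13, 99), (13, 99), (13, 99), (20, 5), (21, 99), (31, 99)] [-0.55, 0.75, 0.18, 2.37, 2.42, 1.57, 0.0]
0.15 0 [5, 0, 0, 0, 0, 0, 10, 15, 28] [(18, 99), (18, 99), (18, 99), (18, 99), (18, 99), (18, 99)] [-0.96, 0.77, 0.64, 2.39, 2.4, 1.21, -1.07]
0.15 0.15 [14, 1, 0, 0, 0, 1, 10, 15, 28] [(17, 99), (11, 99), (11, 99), (11, 99), (11, 99), (11, 99)] [-0.47, 0.52, 0.09, 2.39, 2.41, 1.21, 0.0]
0.15 0.3 [16, 3, 0, 0, 0, 0, 3, 8, 20] [(19, -22), (3, 99), (3, 99), (3, 99), (3, 99), (3, 99)] [-0.14, 0.35, -0.17, 2.39, 2.38, 0.98, -0.0]
0.25 -0.2 [0, 0, 0, 0, 0, 0, 0, 0, 5] [(3, 99), (3, 99), (3, 99), (16, -16), (20, 13), (41, -10)] [-0.52, 0.83, 0.24, 2.37, 2.36, 1.68, 0.0]
0.25 -0.1 [0, 0, 0, 0, 0, 0, 0, 0, 12] [(8, 99), (8, 99), (8, 99), (13, 10), (15, 99), (32, 99)] [-1.01, 0.94, 0.78, 2.39, 2.32, 1.23, 0.0]
0.25 0 [0, 0, 0, 0, 0, 0, 0, 4, 16] [(13, 99), (13, 99), (13, 99), (13, 99), (13, 99), (13, 99)] [-1.01, 
[... 1012 characters left out ...]
5 -0.2 [0, 0, 0, 0, 0, 0, 0, 0, 0] [(-6, 99), (-6, 99), (-6, 99), (3, -8), (6, 17), (99, -18)] [-0.58, 0.83, 0.09, 2.3, 2.02, 1.71, -0.0]
0.45 -0.1 [0, 0, 0, 0, 0, 0, 0, 0, 0] [(-2, 99), (-2, 99), (-2, 99), (1, 99), (4, 99), (5, 99)] [-0.55, 0.74, 0.05, 2.33, 2.03, 1.61, 0.0]
0.45 0 [0, 0, 0, 0, 0, 0, 0, 0, 0] [(1, 99), (1, 99), (1, 99), (1, 99), (1, 99), (1, 99)] [-1.11, 0.78, 0.68, 2.34, 1.94, 1.09, -1.07]
0.45 0.15 [0, 0, 0, 0, 0, 0, 0, 0, 0] [(-4, 99), (-4, 99), (-4, 99), (-4, 99), (-4, 99), (-4, 99)] [-1.06, 0.6, 0.65, 2.35, 1.94, 0.99, -1.07]
0.45 0.3 [0, 0, 0, 0, 0, 0, 0, 0, 0] [(-8, 99), (-11, 99), (-11, 99), (-11, 99), (-11, 99), (-11, 99)] [-1.0, 0.44, 0.6, 2.33, 1.88, 0.87, -1.07]
```

```bash
python3 -m handwheel '{"delta_pos":[[0,0,-3],[0,0,-6],[0,0,-9]],"rot":[[0,0,0],[0,0,0],[0,0,0]]}'
sed -i 's/tdir(.5,.4)/tdir(.35,0)/' plan.py
cat >> go.py <<'E'
def wp(ang,r=.072,back=0,xd=-.001):
    t=np.radians(ang); return C+Rw.apply([xd,-r*np.sin(t),r*np.cos(t)])+(.027-back)*ZW
TF=frame(-np.pi/2)
def arc(angs,**k): 
    x,M,s=here()
    for a in angs: print(a,(M.inv().apply(wp(a,**k)-x)*100).round(1).tolist())
E
sed -i "s/l=Rw.inv().apply(x-C)/l=Rw.inv().apply(x-.027*M.apply([0,0,1])-C)/" look.py
python3 - <<'E'
from go import *
x,M,s=here(); xs=wp(-128,back=.09); v=(M.inv()*TF).as_rotvec(); print(v, M.inv().apply(xs-x)*100, x,xs)
sl=Slerp([0,1],R.concatenate([M,TF]))
tr=sim(np.array(s['joint_pos']),[(x+(xs-x)*k,sl(k)) for k in np.linspace(0,1,8)]+[(wp(-128,back=b),TF) for b in (.06,.03,0)]+[(wp(a),TF) for a in range(-128,25,8)]+[(wp(20,back=b),TF) for b in (.02,.04)])
for i in (0,7,10,18,29,-1): print(tr[i][0].round(2).tolist(),tr[i][1].round(4))
E
```

```text
time_s: 6.15
tcp_pos: [0.6005, 0.059, 0.2511]
eef_rot: [[-0.284, 0.671, 0.685], [0.263, 0.741, -0.617], [-0.922, 0.005, -0.387]]
wrist_force: [0.8, 0.2, 0.2]
width: 0.0
grasp_force: 0.0
[-0.14778138 -0.3967507  -0.03488037] [ 9.07524414 -0.81228077  5.61170151] [0.60053151 0.05895324 0.25111808] [0.60771438 0.04219873 0.14567237]
[-1.17, 0.43, 0.49, 2.2, 1.41, 0.96, -1.04] 0.0
[-1.2, 1.02, 0.49, 2.28, 1.77, 1.18, -1.83] 0.0
[-1.07, 1.06, 0.58, 2.2, 1.95, 1.12, -1.87] 0.0
[-1.11, 0.91, 0.63, 2.23, 1.95, 1.08, -1.74] 0.0
[-1.02, 0.8, 0.73, 2.36, 2.19, 1.09, -1.84] 0.0
[-1.09, 0.78, 0.7, 2.39, 2.12, 1.12, -1.84] 0.0195
```

```bash
python3 -m handwheel '{"delta_pos":[[2.3,-0.2,1.4],[4.5,-0.4,2.8],[6.8,-0.6,4.2],[9.1,-0.8,5.6],[9.1,-0.8,5.6]],"rot":[[-0.037,-0.1,-0.01],[-0.074,-0.2,-0.017],[-0.11,-0.3,-0.026],[-0.148,-0.397,-0.035],[-0.148,-0.397,-0.035]]}'
python3 look.py
python3 - <<'E'
from go import *
x,M,s=here(); print((M.inv()*TF).as_rotvec()); 
for b in (.09,.06,.03,0): print(b,(M.inv().apply(wp(-130,back=b)-x)*100).round(1).tolist())
E
```

```text
time_s: 6.65
tcp_pos: [0.6062, 0.0395, 0.1335]
eef_rot: [[-0.017, 0.549, 0.835], [-0.025, 0.835, -0.55], [-1.0, -0.03, -0.0]]
wrist_force: [-1.8, -1.0, -0.2]
width: 0.0001
grasp_force: 0.0
stand [-0.0864  0.0845 -0.0564] finger ang -123.7 r 0.102 F [-1.8 -1.  -0.2] t 6.65 q [-1.18  1.06  0.43  2.33  1.68  1.21 -1.78]
spokes [(-177, 62), (-172, 687), (-167, 601), (-102, 316), (-97, 205), (43, 62), (48, 182), (113, 94), (118, 398), (123, 104)]
spoke phase -26.9 -> valve = phase+36+72k: [np.float64(9.1), np.float64(81.1), np.float64(153.1), np.float64(-134.9), np.float64(-62.9)]
valve [(np.float64(81.3), [0.004, -0.081, 0.012], 0.94)]
[-0.00061017  0.0005559   0.00495904]
0.09 [0.1, -0.1, -0.0]
0.06 [0.1, -0.1, 3.0]
0.03 [0.1, -0.1, 6.0]
0 [0.1, -0.1, 9.0]
```

```bash
python3 -m handwheel '{"delta_pos":[[0.1,-0.1,3],[0.1,-0.1,5],[0.1,-0.1,6.5],[0.1,-0.1,8],[0.1,-0.1,9],[0.1,-0.1,9]],"rot":[[0,0,0],[0,0,0],[0,0,0],[0,0,0],[0,0,0],[0,0,0]]}'
python3 look.py pics/w4.png; python3 -c "
from go import *
arc(range(-122,25,8))"
```

```text
time_s: 7.35
tcp_pos: [0.6843, -0.0088, 0.148]
eef_rot: [[0.006, 0.553, 0.833], [0.006, 0.833, -0.553], [-1.0, 0.009, 0.001]]
wrist_force: [-0.2, 0.3, 1.4]
width: 0.0001
grasp_force: 0.0
stand [ 0.0008  0.0559 -0.042 ] finger ang -127.0 r 0.07 F [-0.2  0.3  1.4] t 7.35 q [-1.03  1.05  0.53  2.26  1.87  1.16 -1.8 ]
spokes [(-177, 274), (-172, 1709), (-167, 1719), (-102, 71), (-97, 105)]
spoke phase -26.8 -> valve = phase+36+72k: [np.float64(9.2), np.float64(81.2), np.float64(153.2), np.float64(-134.8), np.float64(-62.8)]
valve []
-122 [-0.6, 0.4, -0.2]
-114 [-1.5, 0.9, -0.4]
-106 [-2.4, 1.2, -0.5]
-98 [-3.4, 1.4, -0.6]
-90 [-4.4, 1.5, -0.6]
-82 [-5.4, 1.4, -0.6]
-74 [-6.4, 1.2, -0.5]
-66 [-7.3, 0.9, -0.4]
-58 [-8.2, 0.4, -0.2]
-50 [-9.0, -0.1, -0.0]
-42 [-9.8, -0.8, 0.2]
-34 [-10.4, -1.5, 0.5]
-26 [-10.9, -2.3, 0.8]
-18 [-11.3, -3.2, 1.1]
-10 [-11.5, -4.1, 1.5]
-2 [-11.6, -5.0, 1.8]
6 [-11.6, -6.0, 2.1]
14 [-11.4, -6.9, 2.5]
22 [-11.1, -7.8, 2.8]
```

View pics/w4.png

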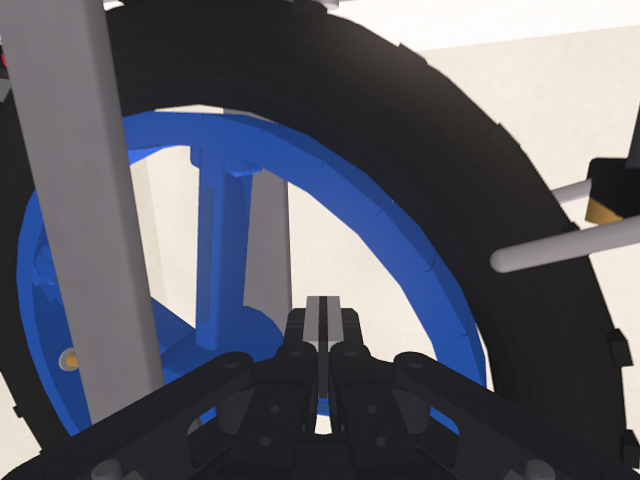

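The fingertips at (322,300) are in the gap, level with the spokes, and nothing is touching. Push part 1, checking that the wheel follows.

```bash
python3 -m handwheel '{"delta_pos":[[-0.6,0.4,-0.2],[-1.2,0.7,-0.3],[-1.8,1,-0.4],[-2.4,1.2,-0.5],[-3.4,1.4,-0.6],[-4.4,1.5,-0.6],[-5.4,1.4,-0.6],[-6.4,1.2,-0.5]],"rot":[[0,0,0],[0,0,0],[0,0,0],[0,0,0],[0,0,0],[0,0,0],[0,0,0],[0,0,0]]}'
python3 look.py; python3 -c "
from go import *
arc(range(-66,25,8))"
```

```text
time_s: 8.25
tcp_pos: [0.6856, 0.0049, 0.2092]
eef_rot: [[0.0, 0.551, 0.835], [0.002, 0.835, -0.551], [-1.0, 0.002, -0.0]]
wrist_force: [-1.2, -0.1, -4.5]
width: 0.0001
grasp_force: 2.0
stand [-0.0012  0.0694  0.0192] finger ang -74.5 r 0.072 F [-1.2 -0.1 -4.5] t 8.25 q [-1.08  0.91  0.59  2.28  1.87  1.13 -1.66]
spokes [(-137, 1464), (-132, 3067), (-127, 697), (-67, 347), (-62, 425), (-57, 258), (8, 389), (13, 327), (18, 55), (83, 107), (88, 43), (148, 69), (153, 345), (158, 1395)]
spoke phase 11.0 -> valve = phase+36+72k: [np.float64(47.0), np.float64(119.0), np.float64(-169.0), np.float64(-97.0), np.float64(-25.0)]
valve []
-66 [-0.8, -0.3, 0.1]
-58 [-1.7, -0.7, 0.2]
-50 [-2.5, -1.3, 0.4]
-42 [-3.2, -1.9, 0.7]
-34 [-3.8, -2.7, 1.0]
-26 [-4.3, -3.5, 1.3]
-18 [-4.7, -4.3, 1.6]
-10 [-5.0, -5.3, 1.9]
-2 [-5.1, -6.2, 2.3]
6 [-5.0, -7.1, 2.6]
14 [-4.9, -8.1, 2.9]
22 [-4.6, -9.0, 3.3]
```

```bash
python3 -m handwheel '{"delta_pos":[[-0.8,-0.3,0.1],[-1.7,-0.7,0.2],[-2.5,-1.3,0.4],[-3.2,-1.9,0.7],[-3.8,-2.7,1],[-4.3,-3.5,1.3],[-4.7,-4.3,1.6],[-5,-5.3,1.9]],"rot":[[0,0,0],[0,0,0],[0,0,0],[0,0,0],[0,0,0],[0,0,0],[0,0,0],[0,0,0]]}'
python3 look.py; python3 -c "
from go import *
arc(range(-2,31,8))
print('retract');arc(range(10,20,8),back=.02)"
```

```text
time_s: 9.15
tcp_pos: [0.6727, -0.0501, 0.2592]
eef_rot: [[0.002, 0.55, 0.835], [0.001, 0.835, -0.55], [-1.0, 0.002, 0.001]]
wrist_force: [2.1, 5.0, -2.1]
width: -0.0
grasp_force: 2.4
stand [-0.0009  0.0129  0.0692] finger ang -10.6 r 0.07 F [ 2.1  5.  -2.1] t 9.15 q [-1.04  0.79  0.66  2.37  2.02  1.13 -1.68]
spokes [(-152, 53), (-147, 252), (-142, 459), (-137, 449), (-77, 576), (-72, 4348), (-67, 2137), (-62, 44), (-2, 499), (3, 928), (8, 402), (68, 180), (73, 884), (78, 228)]
spoke phase 0.9 -> valve = phase+36+72k: [np.float64(36.9), np.float64(108.9), np.float64(-179.1), np.float64(-107.1), np.float64(-35.1)]
valve []
-2 [-0.2, -0.6, 0.3]
6 [-0.1, -1.6, 0.6]
14 [0.0, -2.5, 1.0]
22 [0.3, -3.4, 1.3]
30 [0.8, -4.2, 1.6]
retract
10 [-0.1, -2.0, -1.2]
18 [0.2, -2.9, -0.8]
```

```bash
python3 -m handwheel '{"delta_pos":[[-0.2,-0.6,0.3],[-0.1,-1.6,0.6],[0,-2.5,1],[0.3,-3.4,1.3],[0.3,-3.4,1.3]],"rot":[[0,0,0],[0,0,0],[0,0,0],[0,0,0],[0,0,0]]}'
python3 look.py; python3 -c "
from go import *
arc([14,8,5,2]);print();arc([2],back=.02);arc([2],back=.05);arc([-40],back=.06)
arc([-54],back=.06)"
```

```text
time_s: 9.75
tcp_pos: [0.6636, -0.0877, 0.256]
eef_rot: [[0.002, 0.554, 0.833], [-0.0, 0.833, -0.554], [-1.0, 0.001, 0.002]]
wrist_force: [-0.5, -0.3, -0.6]
width: 0.0001
grasp_force: 0.0
stand [-0.001  -0.0257  0.0659] finger ang 21.3 r 0.071 F [-0.5 -0.3 -0.6] t 9.75 q [-0.97  0.8   0.66  2.41  2.1   1.15 -1.76]
spokes [(-117, 141), (-112, 1728), (-107, 1654), (-102, 596), (-42, 254), (-37, 3390), (-32, 2329), (-27, 160), (33, 1018), (38, 1658), (43, 478), (103, 995), (108, 2329), (113, 933)]
spoke phase 35.8 -> valve = phase+36+72k: [np.float64(71.8), np.float64(143.8), np.float64(-144.2), np.float64(-72.2), np.float64(-0.2)]
valve []
14 [-0.4, 0.7, -0.3]
8 [-0.5, 1.4, -0.5]
5 [-0.6, 1.8, -0.7]
2 [-0.6, 2.1, -0.8]

2 [-0.6, 2.1, -2.8]
2 [-0.6, 2.1, -5.8]
-40 [1.1, 6.7, -8.5]
-54 [2.4, 7.8, -8.9]
```

```bash
python3 -m handwheel '{"delta_pos":[[-0.5,1.4,-0.5],[-0.6,2.1,-0.8],[-0.6,2.1,-2.8],[-0.6,2.1,-5.8],[1.1,6.7,-8.5],[1.1,6.7,-8.5]],"rot":[[0,0,0],[0,0,0],[0,0,0],[0,0,0],[0,0,0],[0,0,0]]}'
python3 look.py; python3 -c "
from go import *
for b in (.06,.03,0): arc([-68],back=b)"
```

```text
time_s: 10.45
tcp_pos: [0.6311, 0.0212, 0.2427]
eef_rot: [[-0.0, 0.548, 0.836], [0.006, 0.836, -0.548], [-1.0, 0.005, -0.003]]
wrist_force: [0.1, 1.1, -0.0]
width: 0.0002
grasp_force: 0.0
stand [-0.0579  0.0725  0.0528] finger ang -53.9 r 0.09 F [ 0.1  1.1 -0. ] t 10.45 q [-1.03  0.72  0.37  2.37  1.8   1.31 -1.55]
spokes [(-177, 966), (-112, 850), (-107, 1160), (-102, 312), (-42, 168), (-37, 841), (-32, 317), (33, 559), (38, 592), (103, 125), (108, 554), (113, 168), (173, 51), (178, 779)]
spoke phase 35.5 -> valve = phase+36+72k: [np.float64(71.5), np.float64(143.5), np.float64(-144.5), np.float64(-72.5), np.float64(-0.5)]
valve [(np.float64(-143.7), [0.005, 0.048, -0.066], 0.89)]
-68 [2.7, 1.5, -0.5]
-68 [2.7, 1.5, 2.5]
-68 [2.7, 1.5, 5.5]
```

```bash
python3 -m handwheel '{"delta_pos":[[2.7,1.5,-0.5],[2.7,1.5,2],[2.7,1.5,4],[2.7,1.5,5.5],[2.7,1.5,5.5]],"rot":[[0,0,0],[0,0,0],[0,0,0],[0,0,0],[0,0,0]]}'
python3 look.py; python3 -c "
from go import *
arc(range(-60,25,8))"
```

```text
time_s: 11.05
tcp_pos: [0.6849, -0.0035, 0.2188]
eef_rot: [[0.003, 0.555, 0.832], [-0.001, 0.832, -0.555], [-1.0, 0.001, 0.003]]
wrist_force: [-0.8, -0.4, -0.1]
width: 0.0001
grasp_force: 0.0
stand [0.0002 0.0612 0.0288] finger ang -64.8 r 0.068 F [-0.8 -0.4 -0.1] t 11.05 q [-0.93  0.81  0.41  2.28  1.9   1.27 -1.58]
spokes [(-177, 2326), (-117, 83), (-112, 1900), (-107, 2050), (-102, 222), (-42, 331), (-37, 493), (-32, 125), (33, 757), (38, 754), (43, 75), (108, 137), (173, 232), (178, 1683)]
spoke phase 35.1 -> valve = phase+36+72k: [np.float64(71.1), np.float64(143.1), np.float64(-144.9), np.float64(-72.9), np.float64(-0.9)]
valve [(np.float64(-143.8), [0.005, 0.048, -0.066], 0.84)]
-60 [-0.8, -0.0, 0.0]
-52 [-1.6, -0.6, 0.2]
-44 [-2.4, -1.2, 0.5]
-36 [-3.0, -1.9, 0.7]
-28 [-3.6, -2.7, 1.0]
-20 [-4.0, -3.6, 1.3]
-12 [-4.3, -4.5, 1.7]
-4 [-4.4, -5.4, 2.0]
4 [-4.4, -6.4, 2.3]
12 [-4.3, -7.3, 2.7]
20 [-4.0, -8.2, 3.0]
```

```bash
python3 -m handwheel '{"delta_pos":[[-0.8,0,0],[-1.6,-0.6,0.2],[-2.4,-1.2,0.5],[-3,-1.9,0.7],[-3.6,-2.7,1],[-4,-3.6,1.3],[-4.3,-4.5,1.7],[-4.4,-5.4,2]],"rot":[[0,0,0],[0,0,0],[0,0,0],[0,0,0],[0,0,0],[0,0,0],[0,0,0],[0,0,0]]}'
python3 -m handwheel '{"delta_pos":[[0,-1,0.3],[0.1,-1.9,0.7],[0.4,-2.8,1],[0.6,-3.2,1.2],[0.6,-3.2,1.2]],"rot":[[0,0,0],[0,0,0],[0,0,0],[0,0,0],[0,0,0]]}'
python3 look.py; python3 -c "
from go import *
arc([14,8,5,2]);print();arc([2],back=.02);arc([2],back=.06);arc([-60],back=.08);arc([-110],back=.08);arc([-130],back=.08)"
```

```text
time_s: 11.95
tcp_pos: [0.6715, -0.0574, 0.2622]
eef_rot: [[0.002, 0.551, 0.835], [0.001, 0.835, -0.551], [-1.0, 0.002, 0.001]]
wrist_force: [3.2, 3.9, -2.9]
width: -0.0002
grasp_force: 2.3
time_s: 12.45
tcp_pos: [0.663, -0.0925, 0.2561]
eef_rot: [[0.002, 0.555, 0.832], [-0.001, 0.832, -0.555], [-1.0, 0.001, 0.002]]
wrist_force: [-0.4, -0.3, 0.1]
width: -0.0001
grasp_force: 0.2
stand [-0.0004 -0.0305  0.066 ] finger ang 24.8 r 0.073 F [-0.4 -0.3  0.1] t 12.45 q [-0.82  0.72  0.47  2.41  2.1   1.27 -1.66]
spokes [(-112, 769), (-107, 1185), (-102, 1019), (-37, 1823), (-32, 3105), (-27, 1007), (33, 177), (38, 1696), (43, 1275), (48, 79), (103, 196), (108, 2088), (113, 2174), (118, 103)]
spoke phase -33.6 -> valve = phase+36+72k: [np.float64(2.4), np.float64(74.4), np.float64(146.4), np.float64(-141.6), np.float64(-69.6)]
valve []
14 [-0.4, 1.2, -0.5]
8 [-0.5, 1.8, -0.7]
5 [-0.6, 2.2, -0.9]
2 [-0.6, 2.6, -1.0]

2 [-0.6, 2.5, -3.0]
2 [-0.6, 2.5, -7.0]
-60 [3.0, 8.6, -11.2]
-110 [9.1, 9.1, -11.4]
-130 [11.2, 7.9, -11.0]
```

```bash
python3 -m handwheel '{"delta_pos":[[-0.5,1.8,-0.7],[-0.6,2.5,-1],[-0.6,2.5,-3.5],[-0.6,2.5,-7],[1.2,5.5,-9.1],[3,8.6,-11.2],[7,9,-11.4],[11.3,7.8,-11]],"rot":[[0,0,0],[0,0,0],[0,0,0],[0,0,0],[0,0,0],[0,0,0],[0,0,0],[0,0,0]]}'
python3 look.py; python3 -c "
from go import *
for b in (.08,.05,.03,0): arc([-131],back=b)
print((here()[1].inv()*TF).as_rotvec())"
```

```text
time_s: 13.35
tcp_pos: [0.6163, 0.0396, 0.1416]
eef_rot: [[0.005, 0.548, 0.836], [0.007, 0.836, -0.548], [-1.0, 0.009, 0.0]]
wrist_force: [1.1, -0.6, -0.3]
width: -0.0005
grasp_force: 0.0
stand [-0.0766  0.087  -0.0484] finger ang -119.1 r 0.1 F [ 1.1 -0.6 -0.3] t 13.35 q [-0.88  0.94  0.11  2.31  1.76  1.5  -1.7 ]
spokes [(-177, 994), (-172, 162), (-112, 140), (-107, 53), (-37, 71), (113, 202), (178, 406)]
spoke phase -34.3 -> valve = phase+36+72k: [np.float64(1.7), np.float64(73.7), np.float64(145.7), np.float64(-142.3), np.float64(-70.3)]
valve []
-131 [-0.7, 0.1, 0.1]
-131 [-0.7, 0.1, 3.1]
-131 [-0.7, 0.1, 5.1]
-131 [-0.7, 0.1, 8.1]
[-7.23369200e-05 -3.23310325e-03  1.02279534e-02]
```

```bash
python3 -m handwheel '{"delta_pos":[[-0.6,0.1,1.5],[-0.6,0.1,4],[-0.6,0.1,6],[-0.6,0.1,8],[-0.6,0.1,8]],"rot":[[0,0,0],[0,0,0],[0,0,0],[0,0,0],[0,0,0]]}'
python3 look.py; python3 -c "
from go import *
arc(range(-122,-40,8))"
```

```text
time_s: 13.95
tcp_pos: [0.6836, -0.0105, 0.1532]
eef_rot: [[0.007, 0.555, 0.832], [0.001, 0.832, -0.555], [-1.0, 0.004, 0.006]]
wrist_force: [-0.5, -1.1, -0.5]
width: -0.0001
grasp_force: 0.0
stand [ 0.0005  0.0541 -0.0369] finger ang -124.3 r 0.065 F [-0.5 -1.1 -0.5] t 13.95 q [-0.76  0.93  0.21  2.24  1.92  1.43 -1.65]
spokes [(-177, 2441), (-172, 445), (-112, 98), (108, 75), (113, 103), (178, 826)]
spoke phase -33.9 -> valve = phase+36+72k: [np.float64(2.1), np.float64(74.1), np.float64(146.1), np.float64(-141.9), np.float64(-69.9)]
valve []
-122 [-0.1, 0.5, -0.2]
-114 [-0.9, 0.9, -0.3]
-106 [-1.9, 1.3, -0.4]
-98 [-2.9, 1.5, -0.5]
-90 [-3.9, 1.5, -0.5]
-82 [-4.9, 1.5, -0.5]
-74 [-5.9, 1.3, -0.4]
-66 [-6.8, 1.0, -0.3]
-58 [-7.7, 0.5, -0.1]
-50 [-8.5, -0.0, 0.1]
-42 [-9.2, -0.7, 0.3]
```

```bash
python3 -m handwheel '{"delta_pos":[[-0.3,0.5,-0.2],[-0.9,0.9,-0.3],[-1.9,1.3,-0.4],[-2.9,1.5,-0.5],[-3.9,1.5,-0.5],[-4.9,1.5,-0.5],[-5.9,1.3,-0.4],[-6.8,1,-0.3]],"rot":[[0,0,0],[0,0,0],[0,0,0],[0,0,0],[0,0,0],[0,0,0],[0,0,0],[0,0,0]]}'
python3 look.py; python3 -c "
from go import *
arc(range(-66,-40,4))"
```

```text
time_s: 14.85
tcp_pos: [0.6855, 0.0027, 0.2175]
eef_rot: [[0.001, 0.551, 0.835], [0.002, 0.835, -0.551], [-1.0, 0.002, 0.0]]
wrist_force: [1.0, 0.0, -4.4]
width: -0.0002
grasp_force: 2.0
stand [-0.0008  0.0673  0.0275] finger ang -67.8 r 0.073 F [ 1.   0.  -4.4] t 14.85 q [-0.79  0.77  0.23  2.27  1.92  1.38 -1.52]
spokes [(-132, 833), (-127, 2973), (-122, 1790), (-62, 46), (-57, 711), (-52, 380), (-47, 85), (13, 392), (18, 759), (23, 274), (88, 95), (93, 95), (158, 629), (163, 2528), (168, 328)]
spoke phase 17.5 -> valve = phase+36+72k: [np.float64(53.5), np.float64(125.5), np.float64(-162.5), np.float64(-90.5), np.float64(-18.5)]
valve []
-66 [-0.0, -0.1, -0.0]
-62 [-0.5, -0.3, 0.0]
-58 [-0.9, -0.5, 0.1]
-54 [-1.3, -0.8, 0.2]
-50 [-1.7, -1.1, 0.3]
-46 [-2.1, -1.4, 0.4]
-42 [-2.4, -1.7, 0.6]
```

```bash
python3 -m handwheel '{"delta_pos":[[-0.5,-0.3,0],[-0.9,-0.5,0.1],[-1.3,-0.8,0.2],[-1.6,-1,0.3],[-1.6,-1,0.3],[-1.6,-1,0.3]],"rot":[[0,0,0],[0,0,0],[0,0,0],[0,0,0],[0,0,0],[0,0,0]]}'
python3 look.py; python3 -c "
from go import *
arc([-50,-48,-46,-44,-60,-64])"
```

```text
time_s: 15.55
tcp_pos: [0.6821, -0.0085, 0.2333]
eef_rot: [[0.002, 0.553, 0.833], [0.0, 0.833, -0.553], [-1.0, 0.001, 0.002]]
wrist_force: [0.1, 0.1, 0.5]
width: -0.0004
grasp_force: 0.1
stand [-0.0014  0.0556  0.0433] finger ang -52.1 r 0.07 F [0.1 0.1 0.5] t 15.55 q [-0.79  0.73  0.24  2.29  1.93  1.37 -1.5 ]
spokes [(-177, 918), (-117, 420), (-112, 2610), (-107, 2144), (-42, 590), (-37, 638), (-32, 214), (28, 167), (33, 1114), (38, 596), (103, 162), (108, 249), (173, 663), (178, 1415)]
spoke phase 33.3 -> valve = phase+36+72k: [np.float64(69.3), np.float64(141.3), np.float64(-146.7), np.float64(-74.7), np.float64(-2.7)]
valve []
-50 [-0.3, -0.0, 0.1]
-48 [-0.5, -0.2, 0.1]
-46 [-0.7, -0.4, 0.2]
-44 [-0.9, -0.5, 0.2]
-60 [0.7, 0.6, -0.2]
-64 [1.2, 0.9, -0.3]
```

```bash
python3 -m handwheel '{"delta_pos":[[-0.2,-0.1,0],[-0.2,-0.2,0.1],[-0.2,-0.2,0.1],[0.7,0.6,-0.2],[1.3,1,-0.3],[1.3,1,-2.5],[1.3,1,-6],[1.3,1,-10]],"rot":[[0,0,0],[0,0,0],[0,0,0],[0,0,0],[0,0,0],[0,0,0],[0,0,0],[0,0,0]]}'
python3 -m handwheel '{"delta_pos":[[0,0,-2],[0,0,-3],[0,0,-3]],"rot":[[0,0,0],[0,0,0],[0,0,0]]}'
python3 look.py pics/w5.png
python3 - <<'E'
from go import *; from h import *
for c in ("side","scene"):
    p=vision.grab_frame(c)
    for q in ("valve_tip","bottle","lever"):
        print(c,q,[(np.round(r["at"],3).tolist(),round(r["conf"],2)) for r in spotter.place_of(p,q)[:3]])
E
```

```text
time_s: 16.45
tcp_pos: [0.6037, 0.0553, 0.2196]
eef_rot: [[0.002, 0.554, 0.832], [0.0, 0.832, -0.554], [-1.0, 0.001, 0.002]]
wrist_force: [-0.1, 1.3, -1.3]
width: 0.0001
grasp_force: 0.0
time_s: 16.75
tcp_pos: [0.5793, 0.0734, 0.2192]
eef_rot: [[0.001, 0.55, 0.835], [0.001, 0.835, -0.55], [-1.0, 0.001, 0.0]]
wrist_force: [0.7, 0.2, 0.7]
width: 0.0005
grasp_force: 0.0
stand [-0.1204  0.1113  0.0292] finger ang -75.3 r 0.115 F [0.7 0.2 0.7] t 16.75 q [-0.99  0.74  0.1   2.36  1.64  1.5  -1.53]
spokes [(-177, 426), (-117, 47), (-112, 465), (-107, 528), (-42, 352), (-37, 507), (-32, 165), (33, 415), (38, 286), (103, 169), (108, 376), (173, 212), (178, 758)]
spoke phase 34.1 -> valve = phase+36+72k: [np.float64(70.1), np.float64(142.1), np.float64(-145.9), np.float64(-73.9), np.float64(-1.9)]
valve []
side valve_tip []
side bottle [([0.504, 0.346, 0.0], 0.86), ([0.615, 0.311, 0.002], 0.76), ([0.528, 0.43, -0.0], 0.75)]
side lever [([0.382, 0.22, -0.001], 0.73)]
scene valve_tip []
scene bottle [([0.506, 0.343, -0.002], 0.6), ([0.505, 0.245, -0.003], 0.59), ([0.614, 0.314, 0.002], 0.58)]
scene lever [([0.382, 0.226, 0.001], 0.6)]
```

View pics/w5.png

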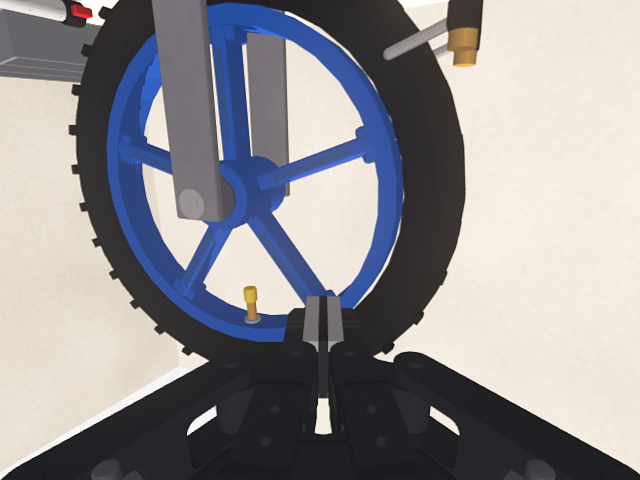

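The valve cap at (251,295) is straight above the hub (the view is upside down), at about -2° against a 7° tolerance. The fingers are clear and the bottle and lever haven't moved, so I'm handing in.

```bash
python3 -c "
from workcell import env
print(env.sign_off())"
```

```text
the job is handed in; nothing more can be done
None
```

The wheel was turned on clockwise in three gentle spoke pushes and stands with its valve at twelve o'clock, about 2° short by the wrist camera; the job is handed in (no verdict was shown), with the arm clear of everything.

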